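# Pull the worn red button cap off the cutter's control box

### The arm

A 7-joint arm with a two-finger parallel gripper is mounted at the origin on a cart in front of the work surface, level with it; the furniture and walls round the work are solid. World frame = base frame: x ahead of the robot, y to its left, z up, the work surface at z = 0. Lengths are in mm, angles in rad, forces in N, time in s.
With the tool pointing down it reaches from about 400 to 875 mm from the base axis. Payload 4.4 kg.
Tool frame: the origin (TCP) lies at the very end of the fingers, on their centre line; the grasp point (between the pads) lies 19 mm behind it; z points along the fingers, y is the line along which they close (so a half turn about z gives the same grasp; the last joint's range is limited). The gripper opens to 85 mm and grips with 20 to 120 N. Pads are 22 mm wide; open, the fingers measure 114 mm over their backs; the gripper's body (76 mm by 85 mm) begins 54 mm behind the grasp point. The pads swing forward as they close: fully open they stand 13 mm farther back than shut.
Start: joints at [-1.264, 0.628, 0.038, 1.517, -0.027, 0.996, -0.02], TCP at [236.723, 605.376, 231.313] pointing down, gripper open.
Joint ranges: [-3.06, 3.06], [-0.37, 2.12], [-1.25, 1.32], [0.18, 2.47], [-1.1, 4.24], [0.23, 1.98], [-2.94, 2.94]. Speed limits (rad/s): [2.57, 2.57, 3.14, 3.14, 3.14, 3.14, 3.14].

### API

Orientations are given as [roll, pitch, yaw] about the fixed x, y, z axes, in that order (R = Rz(yaw) Ry(pitch) Rx(roll)).
In Python, from cell import read_state, get_image, camera_params, finish_job gives the robot as it stands.
- The arm moves only by the tool arm_command, never from a script. Its argument "deltas" is a list of rows, each an object of numbers: "dx", "dy", "dz": the shift along the world's x, y, z in m; "yaw": the turn about the world's z in degrees; "jaw": the opening, from 0 (shut) to 1 (fully open). A call has 1 to 20 rows; each row is the pose to reach, as a shift and turn from the pose commanded when the call began; what a row does not reach only later rows make up. A row lasts 1/10 s, in which the tool goes at most 50 mm and 8.59 degrees, less where a joint would pass 70% of its speed; a pose out of reach is approached as far as the arm can. A call with a gripper value outside its range is refused whole. The fingers move at their own pace and stop on an object; the grip force is fixed at half the most. Time passes only in rows, so rows that repeat a pose let the fingers close. It gives the time, the measured TCP pose, the force, the opening and the grip force at its end, in the units of the state.
- read_state(): the state, without advancing time (a new reading comes with each control period).
- get_image(name): name is "scene" or "top" or "wrist"; returns (picture, depth): 480x640x3 uint8, red, green, blue; 480x640 float32, mm along the optical axis (not along the pixel's ray), 0 where there is no reading.
- camera_params(name): a dict with "camera_matrix" (3x3 intrinsics, pixels), "extrinsics" (4x4, takes a point from camera to world coordinates). Camera axes: x right, y down, z forward; pixel columns grow to the right and rows downward; lengths in mm; the calibration is good to about 2 mm. The wrist camera is an equidistant fisheye: a pixel r from the principal point sees the ray r / f radians off the axis. A picture is of the moment at which its call begins: read the wrist's pose just before it. camera_params takes no time and is no camera call; for the wrist camera it gives the pose at the moment of the call.
- finish_job(): hands the job in; it is judged then, once.
The state is a dict: "clock": time; "qpos": joint angles; "qd": joint speeds; "tau": joint torques, N m; "eef_pos": TCP position; "tool_rot": TCP orientation; "force": force on the tool from outside, world axes, zero at the start; "torque": the same for the moment, N m; "width": finger opening in mm; "gripper_force": force on a finger pad.
Only numpy, scipy, OpenCV 4.12 (cv2) and the standard library are available. Lean on these libraries where they do the work, as an engineer would, in place of code of your own. Each camera call takes 0.05 s, during which the arm holds its last target. There are 200 camera calls.

### The job

The red button cap on the film cutter's control box is worn and must come off. Pick up the orange-handled cap puller, slide its fork under the red cap from the open front of the box until the puller's post bears lightly but surely against the cap and has pushed it to the back of its play, then pull slowly straight up until the cap pops off. Stand the puller upright in the black tray with the cap still sitting on its fork and let go; be gentle with the box and the cap, and leave the other caps and the things around alone.

Things in the scene. Friction and masses are not known exactly. Their poses are not given: they have to be found in the camera images.
- puller: adjustable cap puller, 120 to 195 g, stands on its flat steel foot. Origin: level with the underside of the foot, straight below the handle's middle; z up, x the way the fork points. The orange handle is 20 mm long in x, 22 mm wide in y, z 36 to 81 mm; take it across y from above, with 40 N or more. A rail below it (z 28 to 36 mm, x -48 to +12 mm) carries the fork, see puller_handle
- puller_handle (a point): middle of the handle, 58 mm above the puller's origin. The fork is clamped on the rail anywhere up to 9 mm ahead of or behind this middle setting (NOT reported; find it by feel): two tines 3.5 mm thick, x -19 to +21 mm, y 8 to 14 mm either side; heel plate x -35 to -17 mm, 30 mm wide; on it a post 24 mm wide, up to the rail, front face at x = -16 mm, which meets the cap; clamp screw out to y = +20
- panel: control box fixed on the table, 150 x 160 mm (x, y), 40 mm high, rigid face (press under 25 N). Origin: centre of its underside; z up. Three caps in a row along y, at x = +38 mm, y = -50, 0, +50 mm (which colour is where varies). The face in front of them, x -75 to +18 mm, is bare and flat. Under each cap: a bezel plate 40 x 40 mm, 3 mm proud of the face, and a square stem 12 mm wide
- cap_red: red square hollow cap, 30 x 30 x 17 mm, 30 g. Origin: centre of its underside; axes like the box's. Seated it is 9 mm over the face, 6 mm over its bezel: the gap for the fork. It has 1.2 mm of play along x either way and stands at the middle or front of it. Bear on it with 4 to 8 N; 13 N harms it. Sprung balls hold it with 8 to 13 N up, let go within 7 mm; off its stem after 12 mm. Pull under 22 N
- cap_yellow: yellow cap, the same as the red one; must stay on
- cap_blue: blue cap, the same as the red one; must stay on
- tray: black open tray fixed on the table, outside 150 x 116 mm (x, y), walls 4 mm thick and 14 mm high, floor 4 mm thick. Origin: centre of its underside.
- foam: bystander: blue and black foam block, 47 x 87 x 32 mm, origin under its centre
- round_magnet: bystander: dark grey round magnet, 27 mm across, 12 mm high, origin under its centre
- mist_bottle: bystander: light blue spray bottle, 41 mm across, 136 mm high, origin under its centre
Not all that is in view belongs to the job. Leave any purple look-alike of the puller alone.

How it is judged:
By the outcome, as a careful person would: the job done as asked, in the order asked, and still so for the second after the job is handed in, with the robot touching nothing.
It also fails if it takes over 72 s, if anything falls off the work surface, if the arm or the gripper's body presses on something with over 40 N, if the wrist force passes 120 N, or if a joint passes its speed limit or range.

## Working session

There is one attempt and no reset: what is moved stays moved. The work goes in short steps, Python scripts to look and compute and a tool call to move; the robot and the scene stay as the last step left them, time stands still between calls to the robot, and variables do not carry over. Pictures are saved under pics/ and viewed, at most 10 in all, crops included, and the job is handed in when it is done.

Besides the shell and the picture viewer there is one more tool, called as name(argument=value, ...), one argument or row to a line, values as JSON. arm_command: Moves the arm, as the interface text tells. Its arguments: {"type":"object","properties":{"deltas":{"type":"array"}},"required":["deltas"]}

```bash
mkdir -p pics
cat > h.py <<'E'
import numpy as np,cv2
from cell import read_state,get_image,camera_params,finish_job
def grab(n):
    p,d=get_image(n); cv2.imwrite(f'pics/{n}_raw.png',p[:,:,::-1]); np.save(f'pics/{n}_d.npy',d); return p,d
def cloud(n,d):
    c=camera_params(n);K=np.array(c['camera_matrix']);E=np.array(c['extrinsics'])
    v,u=np.mgrid[:480,:640]
    P=np.stack([(u-K[0,2])/K[0,0]*d,(v-K[1,2])/K[1,1]*d,d,np.ones_like(d)],-1)@E.T
    return P[...,:3]
E
python3 - <<'E'
from h import *
s=read_state();print(s)
for n in('top','scene'):
    p,d=grab(n);c=camera_params(n);print(n,np.round(c['extrinsics'],2).tolist(),np.array(c['camera_matrix']).tolist())
    np.save(f'pics/{n}_c.npy',cloud(n,d))
a=cv2.imread('pics/top_raw.png');b=cv2.imread('pics/scene_raw.png')
cv2.imwrite('pics/a.png',a);cv2.imwrite('pics/b.png',b)
E
```

```text
{'clock': 0.0, 'qpos': array([-1.26381342,  0.62934723,  0.03842913,  1.51839491, -0.02699636,
        0.99626453, -0.01997605]), 'qd': array([-0.00224123,  0.00153385,  0.00081443, -0.00089828, -0.00083102,
        0.00091017,  0.00064262]), 'tau': array([ 3.31291776e-04, -5.63402796e+01,  1.22558031e+00, -1.93439358e+01,
        1.08412243e-02,  1.05914733e-02,  3.62030939e-07]), 'eef_pos': array([236.4740895 , 604.78337511, 230.37952023]), 'tool_rot': array([-3.13969639e+00,  2.09569796e-05,  2.76884546e+00]), 'force': array([ 0.08370331, -0.12273147,  0.22358746]), 'torque': array([-0.00276994,  0.00828656, -0.02297324]), 'gripper_force': 0.0, 'width': 85.61956826756257}
top [[0.0, -0.99, 0.16, 446.03], [-1.0, -0.0, 0.0, -41.88], [-0.0, -0.16, -0.99, 1026.55], [0.0, 0.0, 0.0, 1.0]] [[435.0626170757128, 0.0, 318.52540852954166], [0.0, 435.0626170757128, 247.730247349279], [0.0, 0.0, 1.0]]
scene [[0.44, -0.44, 0.78, -69.67], [-0.9, -0.23, 0.38, -369.87], [0.01, -0.87, -0.5, 510.85], [0.0, 0.0, 0.0, 1.0]] [[463.09112269950106, 0.0, 311.85644408338425], [0.0, 463.09112269950106, 234.44664353126282], [0.0, 0.0, 1.0]]
```

View pics/a.png

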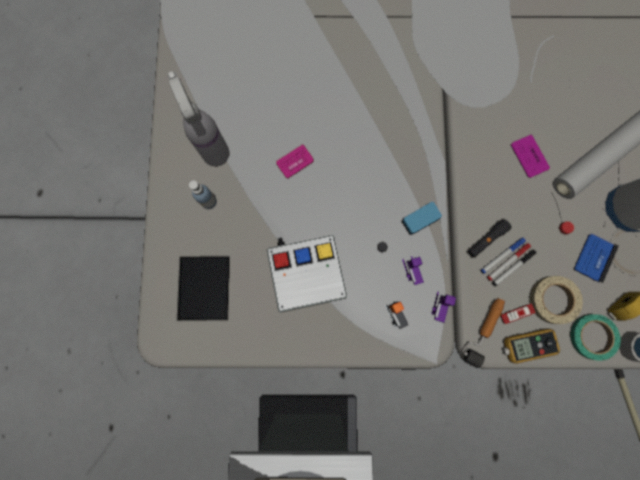

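View pics/b.png

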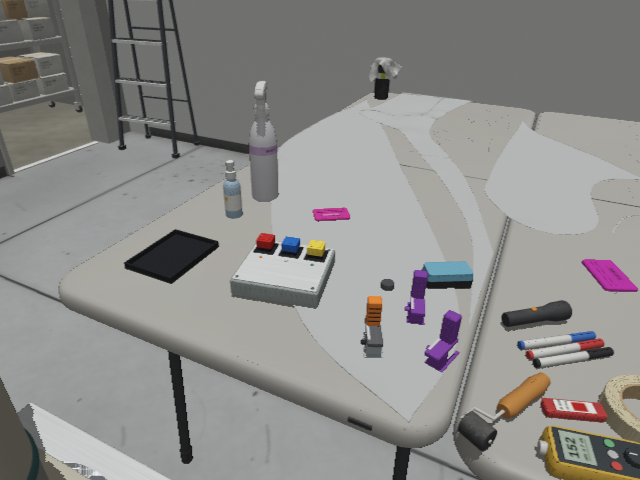

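The top view shows the box (caps red 281,260, blue 303,256, yellow 324,251), the tray at 204,288, the orange puller at 398,310 and two purple look-alikes at 413,268 and 443,305. I'll measure these from the depth and zoom in on the puller.

Run:
```python
from h import *
for n in('top','scene'):
    im=cv2.imread(f'pics/{n}_raw.png');P=np.load(f'pics/{n}_c.npy')
    H=cv2.cvtColor(im,cv2.COLOR_BGR2HSV);h,s,v=[H[...,i].astype(int) for i in range(3)]
    R=(P[...,0]>150)&(P[...,0]<800)&(P[...,1]>-330)&(P[...,1]<330)&(P[...,2]>-20)
    for k,m in dict(red=((h<4)|(h>176))&(s>170)&(v>90),blue=(h>105)&(h<125)&(s>150),yellow=(h>20)&(h<32)&(s>150),orange=(h>4)&(h<18)&(s>170),purple=(h>130)&(h<148)&(s>120)).items():
        m=m&R; nn,l,st,c=cv2.connectedComponentsWithStats(m.astype(np.uint8))
        for i in range(1,nn):
            if st[i,4]>25:
                Q=P[l==i]; zt=np.percentile(Q[:,2],90); T=Q[abs(Q[:,2]-zt)<4]
                print(n,k,st[i].tolist(),'ztop',zt.round(1),'topmed',np.median(T,0).round(1),'all',np.median(Q,0).round(1))
P=np.load('pics/top_c.npy')
for nm,(x0,x1,y0,y1,z0,z1) in dict(panel=(300,560,-100,140,33,46),).items():
    m=(P[...,0]>x0)&(P[...,0]<x1)&(P[...,1]>y0)&(P[...,1]<y1)&(P[...,2]>z0)&(P[...,2]<z1)
    r=cv2.minAreaRect(P[m][:,:2].astype(np.float32));print(nm,r,np.median(P[m][:,2]),cv2.boxPoints(r).round(1).tolist())
im=cv2.imread('pics/top_raw.png');g=cv2.cvtColor(im,cv2.COLOR_BGR2GRAY)
m=np.zeros((480,640),np.uint8);m[245:330,165:240]=(g[245:330,165:240]<50)
r=cv2.minAreaRect(P[m>0][:,:2].astype(np.float32));print('tray',r,np.percentile(P[m>0][:,2],[5,50,95]))
print('bare table z',np.median(P[300:340,240:260,2]),np.median(P[320:340,400:430,2]))
a=cv2.resize(cv2.imread('pics/top_raw.png')[245:345,370:470],None,fx=4,fy=4,interpolation=2)
b=cv2.resize(cv2.imread('pics/scene_raw.png')[265:365,330:430],None,fx=4,fy=4,interpolation=2)
cv2.imwrite('pics/c.png',np.hstack([a,b]))
```

```text
top red [274, 253, 14, 15, 162] ztop 68.5 topmed [578.4  45.2  67. ] all [578.2  43.3  66.4]
top blue [295, 249, 16, 15, 179] ztop 68.4 topmed [589.4  -3.6  66.9] all [587.3  -5.6  66.4]
top yellow [317, 244, 15, 15, 173] ztop 68.6 topmed [599.7 -53.6  66.8] all [598.4 -52.5  66.4]
top orange [391, 303, 12, 10, 77] ztop 83.1 topmed [ 474.5 -209.6   81. ] all [ 474.5 -207.9   80.4]
top purple [409, 258, 13, 26, 169] ztop 82.3 topmed [ 572.7 -253.9   81.4] all [ 564.5 -260.3   48.6]
top purple [437, 296, 16, 25, 188] ztop 81.8 topmed [ 489.8 -321.6   80.7] all [ 480.6 -319.    44.2]
scene red [257, 233, 18, 16, 199] ztop 65.5 topmed [572.9  42.7  64.6] all [566.1  42.2  63.4]
scene blue [282, 237, 18, 16, 238] ztop 65.4 topmed [583.9  -5.5  64.7] all [577.4  -7.2  63. ]
scene yellow [307, 240, 18, 17, 237] ztop 65.5 topmed [594.2 -53.7  64.8] all [587.3 -55.7  63.3]
scene orange [366, 296, 16, 30, 359] ztop 79.5 topmed [ 468.5 -211.5   79.2] all [ 464.4 -212.9   66.3]
scene purple [405, 270, 23, 54, 733] ztop 78.1 topmed [ 567.3 -254.7   79.1] all [ 559.6 -259.3   35.5]
scene purple [425, 310, 33, 62, 860] ztop 78.4 topmed [ 483.3 -322.1   79.1] all [ 469.6 -320.3   35. ]
panel ((527.9622192382812, -17.279876708984375), (97.08828735351562, 160.208251953125), 11.617533683776855) 40.07722575390562 [[464.29998779296875, 51.400001525878906], [496.5, -105.5], [591.5999755859375, -86.0], [559.4000244140625, 71.0]]
tray ((519.8182373046875, 121.89915466308594), (328.4239807128906, 145.6266326904297), 89.6589584350586) [ 1.46376039  4.5637419  13.49352015]
bare table z 0.30265241855386193 2.189670032898107
```

View pics/c.png

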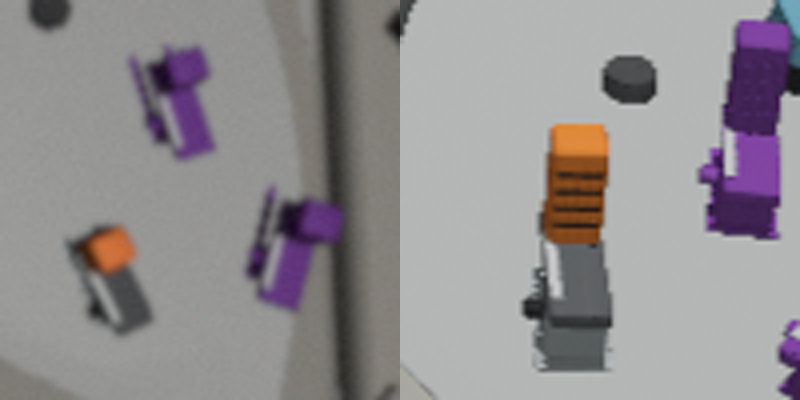

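The zoom shows the orange puller with its rail running down and right from the handle, so the fork points up and left (yaw about +20°). The clamp screw is on its left side, as expected. The panel's yaw is about 12°. Next I move above the puller.

arm_command(
  deltas=[
    {"dx":0.04,"dy":-0.03,"dz":0.01,"yaw":-7},
    {"dx":0.08,"dy":-0.06,"dz":0.02,"yaw":-14},
    {"dx":0.12,"dy":-0.09,"dz":0.02,"yaw":-21},
    {"dx":0.16,"dy":-0.12,"dz":0.02,"yaw":-28},
    {"dx":0.18,"dy":-0.16,"dz":0.02,"yaw":-35},
    {"dx":0.19,"dy":-0.2,"dz":0.02,"yaw":-42},
    {"dx":0.2,"dy":-0.25,"dz":0.02,"yaw":-49},
    {"dx":0.2,"dy":-0.3,"dz":0.02,"yaw":-56},
    {"dx":0.21,"dy":-0.35,"dz":0.02,"yaw":-63},
    {"dx":0.21,"dy":-0.4,"dz":0.02,"yaw":-70},
    {"dx":0.21,"dy":-0.45,"dz":0.02,"yaw":-77},
    {"dx":0.21,"dy":-0.5,"dz":0.02,"yaw":-84},
    {"dx":0.22,"dy":-0.55,"dz":0.02,"yaw":-91},
    {"dx":0.22,"dy":-0.6,"dz":0.02,"yaw":-98},
    {"dx":0.22,"dy":-0.65,"dz":0.02,"yaw":-105},
    {"dx":0.23,"dy":-0.7,"dz":0.02,"yaw":-112},
    {"dx":0.23,"dy":-0.75,"dz":0.02,"yaw":-119},
    {"dx":0.23,"dy":-0.8,"dz":0.01,"yaw":-126},
    {"dx":0.233,"dy":-0.815,"dz":0,"yaw":-132},
    {"dx":0.233,"dy":-0.815,"dz":-0.01,"yaw":-138},
  ],
)

```text
invalid input at $.deltas[0]: expected keys dx, dy, dz, yaw, jaw
```

arm_command(
  deltas=[
    {"dx":0.04,"dy":-0.03,"dz":0.01,"yaw":-7,"jaw":1},
    {"dx":0.08,"dy":-0.06,"dz":0.02,"yaw":-14,"jaw":1},
    {"dx":0.12,"dy":-0.09,"dz":0.02,"yaw":-21,"jaw":1},
    {"dx":0.16,"dy":-0.12,"dz":0.02,"yaw":-28,"jaw":1},
    {"dx":0.18,"dy":-0.16,"dz":0.02,"yaw":-35,"jaw":1},
    {"dx":0.19,"dy":-0.2,"dz":0.02,"yaw":-42,"jaw":1},
    {"dx":0.2,"dy":-0.25,"dz":0.02,"yaw":-49,"jaw":1},
    {"dx":0.2,"dy":-0.3,"dz":0.02,"yaw":-56,"jaw":1},
    {"dx":0.21,"dy":-0.35,"dz":0.02,"yaw":-63,"jaw":1},
    {"dx":0.21,"dy":-0.4,"dz":0.02,"yaw":-70,"jaw":1},
    {"dx":0.21,"dy":-0.45,"dz":0.02,"yaw":-77,"jaw":1},
    {"dx":0.21,"dy":-0.5,"dz":0.02,"yaw":-84,"jaw":1},
    {"dx":0.22,"dy":-0.55,"dz":0.02,"yaw":-91,"jaw":1},
    {"dx":0.22,"dy":-0.6,"dz":0.02,"yaw":-98,"jaw":1},
    {"dx":0.22,"dy":-0.65,"dz":0.02,"yaw":-105,"jaw":1},
    {"dx":0.23,"dy":-0.7,"dz":0.02,"yaw":-112,"jaw":1},
    {"dx":0.23,"dy":-0.75,"dz":0.02,"yaw":-119,"jaw":1},
    {"dx":0.23,"dy":-0.8,"dz":0.01,"yaw":-126,"jaw":1},
    {"dx":0.233,"dy":-0.815,"dz":0,"yaw":-132,"jaw":1},
    {"dx":0.233,"dy":-0.815,"dz":-0.01,"yaw":-138,"jaw":1},
  ],
)

```text
clock: 2.1
eef_pos: [469.2, -214.1, 221.1]
tool_rot: [3.139, 0.0, 0.35]
force: [-0.1, 0.0, -0.3]
width: 85.4
gripper_force: 0.0
```

```bash
cat >> h.py <<'E'
def fish(E,K,uv,z):
    "wrist pixel -> world point on plane z"
    x=(uv[0]-K[0,2])/K[0,0];y=(uv[1]-K[1,2])/K[1,1];t=np.hypot(x,y)
    r=np.array([np.sin(t)*x/t,np.sin(t)*y/t,np.cos(t)]) if t else np.array([0,0,1.])
    w=E[:3,:3]@r;o=E[:3,3];return o+w*(z-o[2])/w[2]
def wcloud(d,E,K):
    v,u=np.mgrid[:480,:640];x=(u-K[0,2])/K[0,0];y=(v-K[1,2])/K[1,1];t=np.hypot(x,y)+1e-9
    r=np.stack([np.tan(t)*x/t,np.tan(t)*y/t,np.ones_like(t)],-1)*d[...,None]
    return r@E[:3,:3].T+E[:3,3]
E
python3 - <<'E'
from h import *
s=read_state();c=camera_params('wrist');E=np.array(c['extrinsics']);K=np.array(c['camera_matrix'])
p,d=grab('wrist');np.savez('pics/w1.npz',E=E,K=K,d=d)
print(s['eef_pos'],s['tool_rot'],s['qpos'].round(2),E.round(3).tolist(),K.tolist())
P=wcloud(d,E,K);H=cv2.cvtColor(p,cv2.COLOR_RGB2HSV);h,S,v=[H[...,i].astype(int) for i in range(3)]
m=(h>4)&(h<18)&(S>150)&(d>0);nn,l,st,cc=cv2.connectedComponentsWithStats(m.astype(np.uint8))
for i in range(1,nn):
    if st[i,4]>60:
        Q=P[l==i];zt=np.percentile(Q[:,2],80);T=Q[abs(Q[:,2]-zt)<3]
        print(st[i],zt,cv2.minAreaRect(T[:,:2].astype(np.float32)),T.mean(0))
cv2.imwrite('pics/w1.png',p[:,:,::-1])
E
```

```text
[ 469.16613793 -214.10934524  221.12372036] [3.13855799e+00 4.38605514e-04 3.49868170e-01] [-0.11  0.54  0.72  1.91 -0.47  0.86 -0.36] [[0.342, -0.892, -0.296, 545.553], [-0.94, -0.324, -0.11, -185.996], [0.002, 0.316, -0.949, 362.214], [0.0, 0.0, 0.0, 1.0]] [[371.64829954431775, 0.0, 321.48858940869445], [0.0, 371.64829954431775, 236.73673024675008], [0.0, 0.0, 1.0]]
[306 193  28  35 854] 79.86695641652645 ((472.9842529296875, -211.30642700195312), (19.468965530395508, 21.29373550415039), 24.67774200439453) [ 473.43482861 -211.12531323   79.29676133]
[ 465  254   71   64 1634] 23.87136735779618 ((450.7596435546875, -437.0599365234375), (20.784618377685547, 92.95954132080078), 61.643165588378906) [ 450.38061974 -435.71158925   23.31237869]
```

View pics/w1.png

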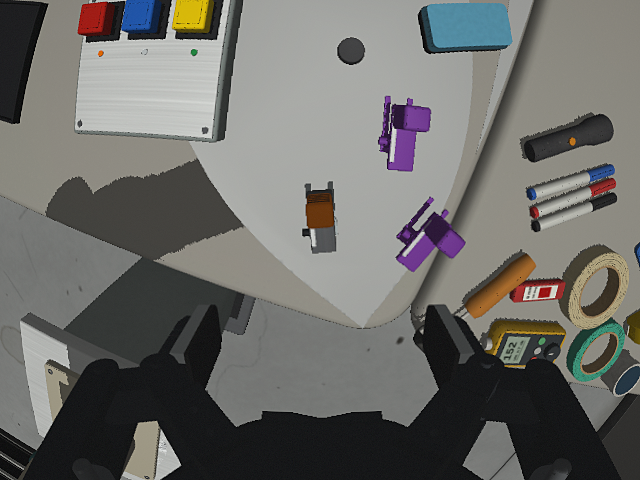

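The wrist view shows the handle top at (319,210), measured at (473,-211,80) with yaw about 24.5°. The tines stick out ahead at (309,187) and (330,185). I need the tine height, so I'll look at the depth there and a crop.

Run:
```python
from h import *
w=np.load('pics/w1.npz');P=wcloud(w['d'],w['E'],w['K'])
a=np.radians(24.5);R=np.array([[np.cos(a),np.sin(a)],[-np.sin(a),np.cos(a)]])
Q=(P[...,:2]-[473.2,-211.2])@R.T;z=P[...,2]
im=cv2.imread('pics/w1.png')
for u0,u1,v0,v1 in((303,316,178,196),(326,337,178,196)):
  print('tile',u0,v0)
  for v in range(v0,v1,2): print(v,[f"{Q[v,u,0]:.0f},{Q[v,u,1]:.0f},{z[v,u]:.1f}" for u in range(u0,u1,2)])
m=(abs(Q[...,0])<70)&(abs(Q[...,1])<30)
for lo,hi in((1.2,6),(6,14),(14,27),(28,39),(70,85)):
  k=m&(z>lo)&(z<hi);q=Q[k];print(lo,hi,k.sum(),q.min(0).round(1),q.max(0).round(1),np.median(z[k]))
cv2.imwrite('pics/w1c.png',cv2.resize(im[165:265,280:360],None,fx=6,fy=6,interpolation=2))
```

```text
tile 303 178
178 ['18,15,0.6', '18,13,1.4', '18,11,-0.4', '18,9,1.1', '18,7,-0.2', '17,5,0.5', '17,3,1.0']
180 ['16,15,0.2', '16,13,0.3', '16,11,-0.2', '16,9,-0.8', '15,7,-0.9', '15,5,0.2', '15,4,0.3']
182 ['14,16,-0.2', '14,13,1.6', '14,12,-0.1', '14,10,0.2', '13,8,-0.4', '13,6,0.4', '13,4,0.5']
184 ['12,16,1.5', '12,14,1.8', '13,12,3.8', '12,10,3.0', '12,8,-0.2', '12,6,0.8', '11,4,-0.3']
186 ['10,16,0.6', '10,14,1.9', '10,12,1.5', '10,10,2.6', '9,8,-1.6', '9,6,0.5', '9,4,1.4']
188 ['8,16,1.1', '8,14,1.9', '8,12,0.8', '8,10,2.6', '8,8,1.8', '7,6,-0.1', '7,4,-0.8']
190 ['6,16,1.1', '7,14,2.9', '6,12,1.9', '6,10,2.0', '5,8,-1.7', '11,5,29.8', '11,3,29.8']
192 ['4,16,1.0', '4,14,1.8', '11,11,35.2', '10,9,33.0', '10,7,33.4', '10,5,34.4', '10,3,35.4']
194 ['2,17,1.4', '9,13,33.2', '9,11,32.7', '8,9,32.9', '9,7,37.7', '9,5,37.5', '9,3,39.0']
tile 326 178
178 ['16,-7,-0.2', '16,-9,-0.1', '16,-11,0.6', '16,-13,-0.5', '16,-15,0.4', '16,-17,-0.8']
180 ['14,-7,0.0', '14,-9,-1.1', '14,-11,-0.3', '14,-13,0.2', '14,-15,0.3', '14,-17,0.5']
182 ['12,-7,0.2', '12,-9,1.3', '12,-11,0.9', '12,-13,1.3', '12,-15,-0.8', '12,-17,1.6']
184 ['10,-7,0.5', '11,-9,1.7', '11,-11,3.1', '10,-13,2.0', '10,-15,0.2', '9,-17,-1.4']
186 ['9,-7,1.1', '9,-9,2.5', '8,-11,1.1', '8,-13,2.2', '8,-15,1.0', '8,-17,-0.5']
188 ['6,-7,0.6', '6,-9,0.8', '6,-11,2.3', '6,-13,2.7', '76,-7,362.2', '6,-17,1.1']
190 ['11,-7,32.4', '11,-8,32.9', '11,-10,33.7', '4,-12,1.7', '4,-14,0.6', '3,-16,-0.4']
192 ['9,-6,34.3', '9,-8,33.9', '9,-10,34.5', '2,-12,1.9', '2,-14,-0.6', '1,-16,-0.6']
194 ['10,-6,45.3', '10,-8,46.4', '9,-10,40.9', '0,-12,1.2', '-0,-14,0.7', '-0,-16,-0.1']
1.2 6 1131 [-70.  -29.9] [70. 30.] 1.527897546872964Traceback (most recent call last):
  File "<stdin>", line 11, in <module>
    return umr_minimum(a, axis, None, out, keepdims, initial, where)
ValueError: zero-size array to reduction operation minimum which has no identity
```

Tine tops read about 2–3.5 mm, so the fork is flush with the foot (z 0–3.5). The tips are near x≈13.5, so the fork is set back about 7–8 mm. In the seat the foot underside must be between z=43 and 45.5. I'll go to the grasp in two steps.

arm_command(
  deltas=[
    {"dx":0.002,"dy":0,"dz":-0.03,"yaw":4.5,"jaw":0.65},
    {"dx":0.0035,"dy":-0.001,"dz":-0.07,"yaw":4.5,"jaw":0.65},
    {"dx":0.0035,"dy":-0.0015,"dz":-0.1,"yaw":4.5,"jaw":0.65},
    {"dx":0.0035,"dy":-0.0015,"dz":-0.1,"yaw":4.5,"jaw":0.65},
    {"dx":0.0035,"dy":-0.0015,"dz":-0.1,"yaw":4.5,"jaw":0.65},
  ],
)

```text
clock: 2.65
eef_pos: [473.2, -211.0, 121.7]
tool_rot: [-3.141, 0.0, 0.44]
force: [-0.4, 0.4, -0.0]
width: 55.1
gripper_force: 0.0
```

Run:
```python
from h import *
s=read_state();print(s['eef_pos'],s['tool_rot'],s['force'])
c=camera_params('wrist');E=np.array(c['extrinsics']);K=np.array(c['camera_matrix'])
p,d=grab('wrist');P=wcloud(d,E,K);H=cv2.cvtColor(p,cv2.COLOR_RGB2HSV);h,S,v=[H[...,i].astype(int) for i in range(3)]
m=(h>4)&(h<18)&(S>150)&(d>0);nn,l,st,cc=cv2.connectedComponentsWithStats(m.astype(np.uint8))
for i in range(1,nn):
    if st[i,4]>60:
        Q=P[l==i];zt=np.percentile(Q[:,2],80);T=Q[abs(Q[:,2]-zt)<2.5]
        print(st[i],zt,cv2.minAreaRect(T[:,:2].astype(np.float32)),T.mean(0))
```

```text
[ 473.23952492 -210.95601155  121.69976305] [-3.14112970e+00  3.85282544e-04  4.39997730e-01] [-0.41911513  0.39209472 -0.01924265]
[ 302  233   40   56 1910] 79.68489569750461 ((472.8002014160156, -211.0472869873047), (19.76995849609375, 21.131759643554688), 24.027694702148438) [ 473.556245   -210.86060658   79.31572185]
[ 508  317   66   55 1605] 23.452168801891066 ((464.03143310546875, -444.86956787109375), (19.880842208862305, 63.60359573364258), 62.50736999511719) [ 464.00616085 -442.25792792   23.25510016]
```

arm_command(
  deltas=[
    {"dx":0,"dy":0,"dz":-0.025,"yaw":-0.7,"jaw":0.65},
    {"dx":0,"dy":0,"dz":-0.05,"yaw":-0.7,"jaw":0.65},
    {"dx":0,"dy":0,"dz":-0.07,"yaw":-0.7,"jaw":0.65},
    {"dx":0,"dy":0,"dz":-0.08,"yaw":-0.7,"jaw":0.65},
    {"dx":0,"dy":0,"dz":-0.08,"yaw":-0.7,"jaw":0.65},
    {"dx":0,"dy":0,"dz":-0.08,"yaw":-0.7,"jaw":0.65},
    {"dx":0,"dy":0,"dz":-0.08,"yaw":-0.7,"jaw":0.1},
    {"dx":0,"dy":0,"dz":-0.08,"yaw":-0.7,"jaw":0.1},
    {"dx":0,"dy":0,"dz":-0.08,"yaw":-0.7,"jaw":0.1},
    {"dx":0,"dy":0,"dz":-0.08,"yaw":-0.7,"jaw":0.1},
    {"dx":0,"dy":0,"dz":-0.08,"yaw":-0.7,"jaw":0.1},
    {"dx":0,"dy":0,"dz":-0.08,"yaw":-0.7,"jaw":0.1},
    {"dx":0,"dy":0,"dz":-0.08,"yaw":-0.7,"jaw":0.1},
  ],
)

```text
clock: 4.0
eef_pos: [473.8, -211.3, 42.2]
tool_rot: [3.141, -0.001, 0.427]
force: [-0.1, 1.4, 5.8]
width: 21.4
gripper_force: 58.3
```

arm_command(
  deltas=[
    {"dx":0,"dy":0,"dz":0.01,"yaw":0,"jaw":0.1},
    {"dx":0,"dy":0,"dz":0.03,"yaw":0,"jaw":0.1},
    {"dx":0,"dy":0,"dz":0.06,"yaw":0,"jaw":0.1},
    {"dx":0,"dy":0,"dz":0.09,"yaw":0,"jaw":0.1},
    {"dx":0.005,"dy":0.015,"dz":0.12,"yaw":-1,"jaw":0.1},
    {"dx":0.01,"dy":0.04,"dz":0.14,"yaw":-3,"jaw":0.1},
    {"dx":0.016,"dy":0.08,"dz":0.14,"yaw":-5,"jaw":0.1},
    {"dx":0.022,"dy":0.12,"dz":0.14,"yaw":-7,"jaw":0.1},
    {"dx":0.028,"dy":0.16,"dz":0.14,"yaw":-9,"jaw":0.1},
    {"dx":0.034,"dy":0.195,"dz":0.14,"yaw":-11,"jaw":0.1},
    {"dx":0.04,"dy":0.22,"dz":0.14,"yaw":-12.5,"jaw":0.1},
    {"dx":0.043,"dy":0.235,"dz":0.14,"yaw":-12.5,"jaw":0.1},
    {"dx":0.045,"dy":0.243,"dz":0.14,"yaw":-12.5,"jaw":0.1},
    {"dx":0.045,"dy":0.243,"dz":0.14,"yaw":-12.5,"jaw":0.1},
    {"dx":0.045,"dy":0.243,"dz":0.14,"yaw":-12.5,"jaw":0.1},
  ],
)

```text
clock: 5.5
eef_pos: [518.0, 30.2, 181.5]
tool_rot: [3.141, 0.0, 0.207]
force: [0.2, -0.2, -1.2]
width: 21.7
gripper_force: 58.8
```

Run:
```python
from h import *
s=read_state();print(s['eef_pos'],s['tool_rot'],s['force'],s['torque'])
c=camera_params('wrist');E=np.array(c['extrinsics']);K=np.array(c['camera_matrix'])
p,d=grab('wrist');P=wcloud(d,E,K);np.savez('pics/w2.npz',E=E,K=K,d=d)
H=cv2.cvtColor(p,cv2.COLOR_RGB2HSV);h,S,v=[H[...,i].astype(int) for i in range(3)]
ctr={}
for k,m in dict(red=((h<5)|(h>175))&(S>150)&(v>60),blue=(h>105)&(h<125)&(S>150),yellow=(h>20)&(h<32)&(S>150)).items():
    m=m&(d>0)&(P[...,2]>45)&(P[...,2]<75);nn,l,st,cc=cv2.connectedComponentsWithStats(m.astype(np.uint8))
    i=1+np.argmax(st[1:,4]);Q=P[l==i];T=Q[Q[:,2]>np.percentile(Q[:,2],70)-3]
    r=cv2.minAreaRect(T[:,:2].astype(np.float32));print(k,st[i],np.median(T[:,2]),r);ctr[k]=np.array(r[0])
b=ctr['red']-ctr['yellow'];print('yaw',np.degrees(np.arctan2(-b[0],b[1])),np.linalg.norm(b))
m=(h>4)&(h<18)&(S>150)&(d>0)&(P[...,2]>120);T=P[m]
print('handle',np.percentile(T[:,2],[50,90]),cv2.minAreaRect(T[T[:,2]>np.percentile(T[:,2],60)-3][:,:2].astype(np.float32)))
cv2.imwrite('pics/w2.png',p[:,:,::-1])
```

```text
[517.9825313   30.18649503 181.53597765] [3.14065129e+00 9.68554070e-05 2.06545036e-01] [ 0.18471881 -0.15051344 -1.19292721] [-0.02424225  0.01363268  0.04204737]
red [ 296  126   43   42 1767] 64.66218377297031 ((576.9465942382812, 45.79508972167969), (29.063007354736328, 29.314607620239258), 11.792494773864746)
blue [ 365  126   45   43 1813] 64.59140836128117 ((587.2025756835938, -2.988506317138672), (30.03767204284668, 29.938697814941406), 11.877286911010742)
yellow [ 430  128   45   43 1716] 64.54322824928141 ((598.1597290039062, -51.873538970947266), (29.798240661621094, 30.240631103515625), 11.667277336120605)
yaw 12.254031729499367 99.94577588514085
handle [216.96027196 219.17096955] ((517.3042602539062, 30.100278854370117), (20.582521438598633, 21.54466438293457), 11.965826988220215)
```

View pics/w2.png

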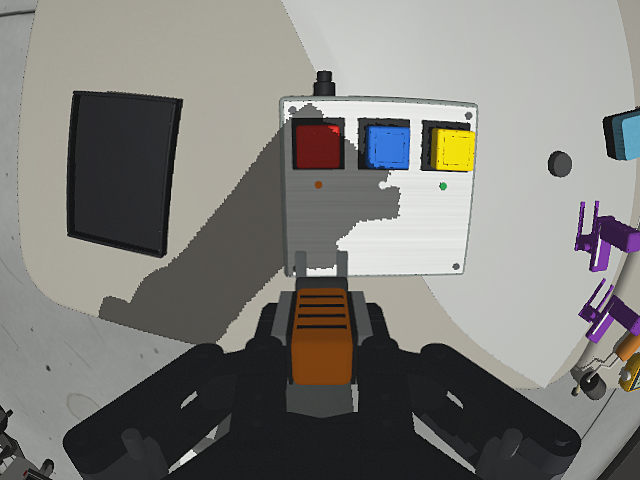

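The view shows the red cap at (318,146), and the gripped puller pointing at it with its tines at (301,262) and (341,262). I'll shift about 3 mm sideways, lower the puller over the bare face and measure again.

arm_command(
  deltas=[
    {"dx":-0.0005,"dy":0.003,"dz":-0.02,"yaw":0,"jaw":0.1},
    {"dx":-0.0005,"dy":0.003,"dz":-0.05,"yaw":0,"jaw":0.1},
    {"dx":-0.0005,"dy":0.003,"dz":-0.07,"yaw":0,"jaw":0.1},
    {"dx":-0.0005,"dy":0.003,"dz":-0.08,"yaw":0,"jaw":0.1},
    {"dx":-0.0005,"dy":0.003,"dz":-0.084,"yaw":0,"jaw":0.1},
    {"dx":-0.0005,"dy":0.003,"dz":-0.084,"yaw":0,"jaw":0.1},
    {"dx":-0.0005,"dy":0.003,"dz":-0.084,"yaw":0,"jaw":0.1},
  ],
)

```text
clock: 6.25
eef_pos: [518.4, 34.4, 98.1]
tool_rot: [3.141, -0.002, 0.208]
force: [0.7, 0.4, -2.5]
width: 21.0
gripper_force: 58.8
```

```bash
cat > meas.py <<'E'
from h import *
import sys
s=read_state();print(s['eef_pos'],s['tool_rot'],s['force'],s['torque'])
c=camera_params('wrist');E=np.array(c['extrinsics']);K=np.array(c['camera_matrix'])
p,d=grab('wrist');P=wcloud(d,E,K);np.savez('pics/w3.npz',E=E,K=K,d=d)
H=cv2.cvtColor(p,cv2.COLOR_RGB2HSV);h,S,v=[H[...,i].astype(int) for i in range(3)]
a=np.radians(11.8);R=np.array([[np.cos(a),np.sin(a)],[-np.sin(a),np.cos(a)]])
def rel(q): return (R@(np.array(q)-s['eef_pos'][:2])).round(2)
for k,m in dict(red=((h<5)|(h>175))&(S>150)&(v>60),blue=(h>105)&(h<125)&(S>150),yellow=(h>20)&(h<32)&(S>150)).items():
    m=m&(d>0)&(P[...,2]>45)&(P[...,2]<75);nn,l,st,cc=cv2.connectedComponentsWithStats(m.astype(np.uint8))
    i=1+np.argmax(st[1:,4]);Q=P[l==i];T=Q[Q[:,2]>np.percentile(Q[:,2],70)-3]
    r=cv2.minAreaRect(T[:,:2].astype(np.float32));print(k,st[i],np.median(T[:,2]).round(1),np.round(r[0],1),np.round(r[1],1),round(r[2],2),'rel',rel(r[0]))
m=(h>4)&(h<18)&(S>150)&(d>0)&(P[...,2]>100);T=P[m]
r=cv2.minAreaRect(T[T[:,2]>np.percentile(T[:,2],60)-3][:,:2].astype(np.float32));print('handle',np.percentile(T[:,2],90),r,rel(r[0]))
x0,y0,x1,y1=map(int,sys.argv[2:6])
cv2.imwrite(f'pics/{sys.argv[1]}.png',cv2.resize(p[y0:y1,x0:x1,::-1],None,fx=4,fy=4,interpolation=2))
E
python3 meas.py w3 230 90 410 230
```

```text
[518.42229363  34.42503141  98.14979494] [ 3.14118748e+00 -1.56742621e-03  2.07857628e-01] [ 0.67615076  0.36114597 -2.45752155] [ 0.00080342  0.01191988 -0.01594671]
red [ 293  131   64   63 3837] 64.7 [577.3  45.3] [29.5 29.9] 12.46 rel [59.91 -1.37]
blue [ 392  132   65   63 3723] 64.6 [587.6  -3.1] [29.6 29.8] 11.74 rel [ 60.09 -50.84]
yellow [ 479  138   62   60 3224] 64.5 [598.1 -52. ] [29.6 31.1] 12.26 rel [  60.31 -100.87]
handle 135.80982314476543 ((517.95654296875, 34.35251998901367), (20.294395446777344, 21.417795181274414), 11.833240509033203) [-0.47  0.02]
```

View pics/w3.png

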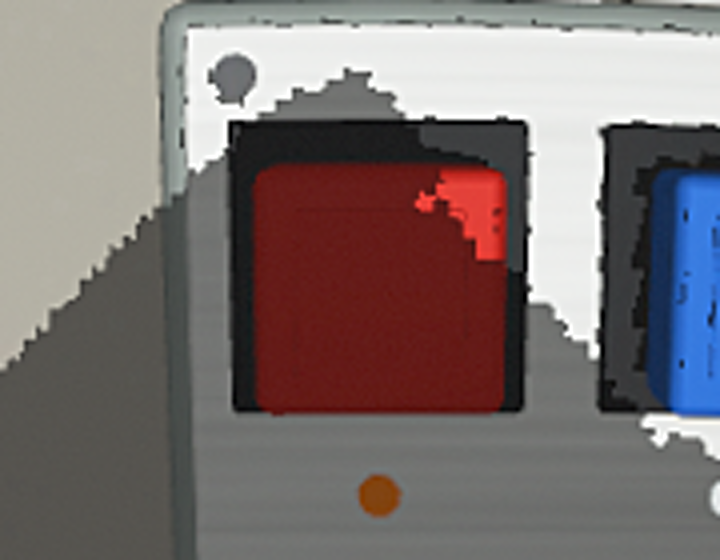

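The red cap sits on its bezel near (380,288) in the crop, toward the front. The puller is about 1.2 mm too far to +y. I'll correct that and lower toward the face.

arm_command(
  deltas=[
    {"dx":0.0003,"dy":-0.0012,"dz":-0.004,"yaw":0.2,"jaw":0.1},
    {"dx":0.0003,"dy":-0.0012,"dz":-0.008,"yaw":0.2,"jaw":0.1},
    {"dx":0.0003,"dy":-0.0012,"dz":-0.011,"yaw":0.2,"jaw":0.1},
    {"dx":0.0003,"dy":-0.0012,"dz":-0.013,"yaw":0.2,"jaw":0.1},
    {"dx":0.0003,"dy":-0.0012,"dz":-0.013,"yaw":0.2,"jaw":0.1},
    {"dx":0.0003,"dy":-0.0012,"dz":-0.013,"yaw":0.2,"jaw":0.1},
    {"dx":0.0003,"dy":-0.0012,"dz":-0.013,"yaw":0.2,"jaw":0.1},
  ],
)

```text
clock: 7.0
eef_pos: [518.1, 33.6, 84.4]
tool_rot: [3.142, -0.0, 0.212]
force: [-0.5, 0.3, -0.7]
width: 21.0
gripper_force: 58.8
```

arm_command(
  deltas=[
    {"dx":0,"dy":0,"dz":-0.0005,"yaw":0,"jaw":0.1},
    {"dx":0,"dy":0,"dz":-0.001,"yaw":0,"jaw":0.1},
    {"dx":0,"dy":0,"dz":-0.001,"yaw":0,"jaw":0.1},
    {"dx":0,"dy":0,"dz":-0.001,"yaw":0,"jaw":0.1},
  ],
)

```text
clock: 7.4
eef_pos: [518.0, 33.7, 83.3]
tool_rot: [3.142, -0.0, 0.212]
force: [0.4, 0.2, -1.3]
width: 21.3
gripper_force: 58.8
```

arm_command(
  deltas=[
    {"dx":0,"dy":0,"dz":-0.0004,"yaw":0,"jaw":0.1},
    {"dx":0,"dy":0,"dz":-0.0007,"yaw":0,"jaw":0.1},
    {"dx":0,"dy":0,"dz":-0.0007,"yaw":0,"jaw":0.1},
    {"dx":0,"dy":0,"dz":-0.0007,"yaw":0,"jaw":0.1},
  ],
)

```text
clock: 7.8
eef_pos: [518.0, 33.7, 82.6]
tool_rot: [3.142, 0.0, 0.212]
force: [0.3, -0.6, -1.5]
width: 21.3
gripper_force: 58.8
```

arm_command(
  deltas=[
    {"dx":0,"dy":0,"dz":-0.0003,"yaw":0,"jaw":0.1},
    {"dx":0,"dy":0,"dz":-0.0005,"yaw":0,"jaw":0.1},
    {"dx":0,"dy":0,"dz":-0.0005,"yaw":0,"jaw":0.1},
    {"dx":0,"dy":0,"dz":-0.0005,"yaw":0,"jaw":0.1},
  ],
)

```text
clock: 8.2
eef_pos: [518.1, 33.7, 82.3]
tool_rot: [-3.142, -0.0, 0.212]
force: [-0.1, 0.4, 1.4]
width: 21.6
gripper_force: 59.0
```

Contact is at TCP z 82.3, as expected. I'll raise 4.2 mm, trim sideways and check.

arm_command(
  deltas=[
    {"dx":0,"dy":0,"dz":0.002,"yaw":0,"jaw":0.1},
    {"dx":0.0001,"dy":-0.0007,"dz":0.0044,"yaw":0,"jaw":0.1},
    {"dx":0.0001,"dy":-0.0007,"dz":0.0044,"yaw":0,"jaw":0.1},
    {"dx":0.0001,"dy":-0.0007,"dz":0.0044,"yaw":0,"jaw":0.1},
    {"dx":0.0001,"dy":-0.0007,"dz":0.0044,"yaw":0,"jaw":0.1},
  ],
)

```text
clock: 8.7
eef_pos: [518.1, 33.0, 86.4]
tool_rot: [-3.142, 0.0, 0.212]
force: [0.6, -0.5, -1.7]
width: 21.3
gripper_force: 59.0
```

```bash
python3 meas.py w4 230 110 410 250
```

```text
[518.07235385  33.01335203  86.44859428] [-3.14155697e+00  8.50610544e-05  2.11911566e-01] [ 0.64112451 -0.54285463 -1.6858006 ] [-0.01256063  0.0046316   0.02318831]
red [ 289  131   68   66 4397] 64.6 [577.4  45.4] [29.6 30.1] 12.13 rel [6.06e+01 4.00e-02]
blue [ 394  132   69   67 4201] 64.6 [587.7  -3.1] [29.5 29.8] 12.42 rel [ 60.8  -49.61]
yellow [ 486  138   65   64 3595] 64.5 [598.1 -51.7] [29.5 30.7] 11.8 rel [ 60.98 -99.28]
handle 124.19142293520436 ((517.3963012695312, 32.88346481323242), (20.52540397644043, 21.56767463684082), 12.834297180175781) [-0.69  0.01]
```

arm_command(
  deltas=[
    {"dx":0.0049,"dy":0.001,"dz":0,"yaw":0,"jaw":0.1},
    {"dx":0.0098,"dy":0.0021,"dz":0,"yaw":0,"jaw":0.1},
    {"dx":0.0147,"dy":0.0031,"dz":0,"yaw":0,"jaw":0.1},
    {"dx":0.0196,"dy":0.0042,"dz":0,"yaw":0,"jaw":0.1},
    {"dx":0.0225,"dy":0.0048,"dz":0,"yaw":0,"jaw":0.1},
    {"dx":0.0244,"dy":0.0052,"dz":0,"yaw":0,"jaw":0.1},
    {"dx":0.0264,"dy":0.0057,"dz":0,"yaw":0,"jaw":0.1},
    {"dx":0.0284,"dy":0.0061,"dz":0,"yaw":0,"jaw":0.1},
    {"dx":0.0303,"dy":0.0065,"dz":0,"yaw":0,"jaw":0.1},
    {"dx":0.0323,"dy":0.0069,"dz":0,"yaw":0,"jaw":0.1},
    {"dx":0.0342,"dy":0.0073,"dz":0,"yaw":0,"jaw":0.1},
    {"dx":0.0342,"dy":0.0073,"dz":0,"yaw":0,"jaw":0.1},
  ],
)

```text
clock: 9.95
eef_pos: [552.6, 40.4, 86.5]
tool_rot: [3.142, -0.0, 0.212]
force: [0.0, -0.3, -0.9]
width: 21.5
gripper_force: 59.0
```

arm_command(
  deltas=[
    {"dx":0.002,"dy":0.0004,"dz":0,"yaw":0,"jaw":0.1},
    {"dx":0.0039,"dy":0.0008,"dz":0,"yaw":0,"jaw":0.1},
    {"dx":0.0059,"dy":0.0013,"dz":0,"yaw":0,"jaw":0.1},
    {"dx":0.0078,"dy":0.0017,"dz":0,"yaw":0,"jaw":0.1},
    {"dx":0.0098,"dy":0.0021,"dz":0,"yaw":0,"jaw":0.1},
    {"dx":0.0117,"dy":0.0025,"dz":0,"yaw":0,"jaw":0.1},
    {"dx":0.0137,"dy":0.0029,"dz":0,"yaw":0,"jaw":0.1},
    {"dx":0.0147,"dy":0.0031,"dz":0,"yaw":0,"jaw":0.1},
    {"dx":0.0147,"dy":0.0031,"dz":0,"yaw":0,"jaw":0.1},
  ],
)

```text
clock: 10.85
eef_pos: [567.2, 43.4, 86.5]
tool_rot: [3.142, -0.0, 0.212]
force: [0.5, 0.1, -1.9]
width: 21.1
gripper_force: 59.0
```

arm_command(
  deltas=[
    {"dx":0.002,"dy":0.0004,"dz":0,"yaw":0,"jaw":0.1},
    {"dx":0.0039,"dy":0.0008,"dz":0,"yaw":0,"jaw":0.1},
    {"dx":0.0059,"dy":0.0013,"dz":0,"yaw":0,"jaw":0.1},
    {"dx":0.0078,"dy":0.0017,"dz":0,"yaw":0,"jaw":0.1},
    {"dx":0.0098,"dy":0.0021,"dz":0,"yaw":0,"jaw":0.1},
    {"dx":0.0112,"dy":0.0024,"dz":0,"yaw":0,"jaw":0.1},
    {"dx":0.0117,"dy":0.0025,"dz":0,"yaw":0,"jaw":0.1},
    {"dx":0.0117,"dy":0.0025,"dz":0,"yaw":0,"jaw":0.1},
  ],
)

```text
clock: 11.65
eef_pos: [578.7, 45.9, 86.5]
tool_rot: [3.142, 0.0, 0.212]
force: [0.6, -0.2, -1.4]
width: 21.3
gripper_force: 59.0
```

arm_command(
  deltas=[
    {"dx":0.001,"dy":0.0002,"dz":0,"yaw":0,"jaw":0.1},
    {"dx":0.002,"dy":0.0004,"dz":0,"yaw":0,"jaw":0.1},
    {"dx":0.002,"dy":0.0004,"dz":0,"yaw":0,"jaw":0.1},
    {"dx":0.002,"dy":0.0004,"dz":0,"yaw":0,"jaw":0.1},
  ],
)

```text
clock: 12.05
eef_pos: [580.7, 46.3, 86.5]
tool_rot: [-3.142, -0.0, 0.212]
force: [0.1, 0.2, -0.8]
width: 21.7
gripper_force: 59.0
```

Force is still about zero, so I'll use 0.5–1 mm steps now.

arm_command(
  deltas=[
    {"dx":0.0005,"dy":0.0001,"dz":0,"yaw":0,"jaw":0.1},
    {"dx":0.001,"dy":0.0002,"dz":0,"yaw":0,"jaw":0.1},
    {"dx":0.001,"dy":0.0002,"dz":0,"yaw":0,"jaw":0.1},
    {"dx":0.001,"dy":0.0002,"dz":0,"yaw":0,"jaw":0.1},
  ],
)

```text
clock: 12.45
eef_pos: [581.7, 46.5, 86.5]
tool_rot: [-3.142, -0.0, 0.212]
force: [0.1, -0.0, -1.5]
width: 21.0
gripper_force: 59.0
```

arm_command(
  deltas=[
    {"dx":0.0005,"dy":0.0001,"dz":0,"yaw":0,"jaw":0.1},
    {"dx":0.001,"dy":0.0002,"dz":0,"yaw":0,"jaw":0.1},
    {"dx":0.001,"dy":0.0002,"dz":0,"yaw":0,"jaw":0.1},
    {"dx":0.001,"dy":0.0002,"dz":0,"yaw":0,"jaw":0.1},
  ],
)

```text
clock: 12.85
eef_pos: [582.7, 46.7, 86.5]
tool_rot: [3.142, -0.0, 0.212]
force: [-0.6, -0.3, -2.1]
width: 21.4
gripper_force: 59.0
```

arm_command(
  deltas=[
    {"dx":0.0005,"dy":0.0001,"dz":0,"yaw":0,"jaw":0.1},
    {"dx":0.001,"dy":0.0002,"dz":0,"yaw":0,"jaw":0.1},
    {"dx":0.001,"dy":0.0002,"dz":0,"yaw":0,"jaw":0.1},
    {"dx":0.001,"dy":0.0002,"dz":0,"yaw":0,"jaw":0.1},
  ],
)

```text
clock: 13.25
eef_pos: [583.7, 46.9, 86.5]
tool_rot: [3.142, -0.0, 0.212]
force: [-0.5, -0.7, -0.5]
width: 21.5
gripper_force: 59.0
```

arm_command(
  deltas=[
    {"dx":0.0003,"dy":0.0001,"dz":0,"yaw":0,"jaw":0.1},
    {"dx":0.0005,"dy":0.0001,"dz":0,"yaw":0,"jaw":0.1},
    {"dx":0.0005,"dy":0.0001,"dz":0,"yaw":0,"jaw":0.1},
  ],
)

```text
clock: 13.55
eef_pos: [584.2, 47.0, 86.5]
tool_rot: [3.142, -0.0, 0.212]
force: [-0.5, -0.5, -2.1]
width: 21.1
gripper_force: 59.0
```

arm_command(
  deltas=[
    {"dx":0.0003,"dy":0.0001,"dz":0,"yaw":0,"jaw":0.1},
    {"dx":0.0005,"dy":0.0001,"dz":0,"yaw":0,"jaw":0.1},
    {"dx":0.0005,"dy":0.0001,"dz":0,"yaw":0,"jaw":0.1},
  ],
)

```text
clock: 13.85
eef_pos: [584.8, 47.1, 86.5]
tool_rot: [-3.142, -0.0, 0.212]
force: [0.1, -0.9, -1.4]
width: 21.4
gripper_force: 59.0
```

arm_command(
  deltas=[
    {"dx":0.0003,"dy":0.0001,"dz":0,"yaw":0,"jaw":0.1},
    {"dx":0.0005,"dy":0.0001,"dz":0,"yaw":0,"jaw":0.1},
    {"dx":0.0005,"dy":0.0001,"dz":0,"yaw":0,"jaw":0.1},
  ],
)

```text
clock: 14.15
eef_pos: [585.3, 47.2, 86.5]
tool_rot: [3.142, -0.0, 0.212]
force: [-1.3, -1.0, -1.5]
width: 21.5
gripper_force: 59.0
```

arm_command(
  deltas=[
    {"dx":0.0004,"dy":0.0001,"dz":0,"yaw":0,"jaw":0.1},
    {"dx":0.0004,"dy":0.0001,"dz":0,"yaw":0,"jaw":0.1},
    {"dx":0.0004,"dy":0.0001,"dz":0,"yaw":0,"jaw":0.1},
  ],
)

```text
clock: 14.45
eef_pos: [585.6, 47.3, 86.5]
tool_rot: [3.142, -0.0, 0.212]
force: [-0.1, 0.9, -0.6]
width: 21.5
gripper_force: 59.0
```

arm_command(
  deltas=[
    {"dx":0.0004,"dy":0.0001,"dz":0,"yaw":0,"jaw":0.1},
    {"dx":0.0004,"dy":0.0001,"dz":0,"yaw":0,"jaw":0.1},
    {"dx":0.0004,"dy":0.0001,"dz":0,"yaw":0,"jaw":0.1},
  ],
)

```text
clock: 14.75
eef_pos: [586.0, 47.4, 86.5]
tool_rot: [3.142, -0.0, 0.212]
force: [-0.3, -0.2, -0.6]
width: 21.5
gripper_force: 59.0
```

arm_command(
  deltas=[
    {"dx":0.0004,"dy":0.0001,"dz":0,"yaw":0,"jaw":0.1},
    {"dx":0.0004,"dy":0.0001,"dz":0,"yaw":0,"jaw":0.1},
    {"dx":0.0004,"dy":0.0001,"dz":0,"yaw":0,"jaw":0.1},
  ],
)

```text
clock: 15.05
eef_pos: [586.4, 47.5, 86.5]
tool_rot: [3.142, -0.0, 0.212]
force: [0.3, -0.7, -2.0]
width: 21.4
gripper_force: 59.0
```

arm_command(
  deltas=[
    {"dx":0.0004,"dy":0.0001,"dz":0,"yaw":0,"jaw":0.1},
    {"dx":0.0004,"dy":0.0001,"dz":0,"yaw":0,"jaw":0.1},
    {"dx":0.0004,"dy":0.0001,"dz":0,"yaw":0,"jaw":0.1},
  ],
)

```text
clock: 15.35
eef_pos: [586.8, 47.6, 86.5]
tool_rot: [3.142, 0.0, 0.212]
force: [-0.4, 0.5, -2.0]
width: 21.5
gripper_force: 59.0
```

arm_command(
  deltas=[
    {"dx":0.0004,"dy":0.0001,"dz":0,"yaw":0,"jaw":0.1},
    {"dx":0.0004,"dy":0.0001,"dz":0,"yaw":0,"jaw":0.1},
    {"dx":0.0004,"dy":0.0001,"dz":0,"yaw":0,"jaw":0.1},
  ],
)

```text
clock: 15.65
eef_pos: [587.2, 47.7, 86.5]
tool_rot: [3.142, -0.0, 0.212]
force: [0.1, -0.4, -1.6]
width: 21.4
gripper_force: 59.0
```

arm_command(
  deltas=[
    {"dx":0.0005,"dy":0.0001,"dz":0,"yaw":0,"jaw":0.1},
    {"dx":0.0005,"dy":0.0001,"dz":0,"yaw":0,"jaw":0.1},
    {"dx":0.0005,"dy":0.0001,"dz":0,"yaw":0,"jaw":0.1},
  ],
)

```text
clock: 15.95
eef_pos: [587.8, 47.8, 86.5]
tool_rot: [3.142, -0.0, 0.212]
force: [-1.3, -0.7, -1.1]
width: 21.0
gripper_force: 59.0
```

arm_command(
  deltas=[
    {"dx":0.0005,"dy":0.0001,"dz":0,"yaw":0,"jaw":0.1},
    {"dx":0.0005,"dy":0.0001,"dz":0,"yaw":0,"jaw":0.1},
    {"dx":0.0005,"dy":0.0001,"dz":0,"yaw":0,"jaw":0.1},
  ],
)

```text
clock: 16.25
eef_pos: [588.3, 47.9, 86.5]
tool_rot: [3.142, -0.0, 0.212]
force: [0.4, 0.0, -1.0]
width: 21.4
gripper_force: 59.0
```

```bash
python3 meas.py w5 230 110 410 260
python3 - <<'E'
from h import *
for i in range(4): s=read_state();print(s['force'].round(2),s['torque'].round(3))
E
```

```text
[588.26865606  47.86715478  86.5182791 ] [ 3.14156538e+00 -1.11797915e-04  2.11834198e-01] [ 0.38649567  0.01337823 -0.95561497] [-0.04643884  0.05760713 -0.00211153]
red [291 267  62  24 660] 60.5 [590.9  48.5] [ 7.7 30.3] 10.77 rel [2.71 0.03]
blue [ 386  270   63   62 3465] 64.7 [587.9  -2.9] [30.2 29.7] 12.51 rel [-10.73 -49.62]
yellow [ 468  268   63   60 3060] 64.6 [598.5 -51.7] [30.5 30.4] 12.22 rel [-10.34 -99.56]
handle 124.20226493985996 ((587.766357421875, 47.75978088378906), (20.260921478271484, 21.53294563293457), 12.709188461303711) [-0.51 -0.  ]
[ 0.07  0.24 -1.36] [-0.015 -0.004  0.023]
[ 0.07  0.24 -1.36] [-0.015 -0.004  0.023]
[ 0.07  0.24 -1.36] [-0.015 -0.004  0.023]
[ 0.07  0.24 -1.36] [-0.015 -0.004  0.023]
```

View pics/w5.png

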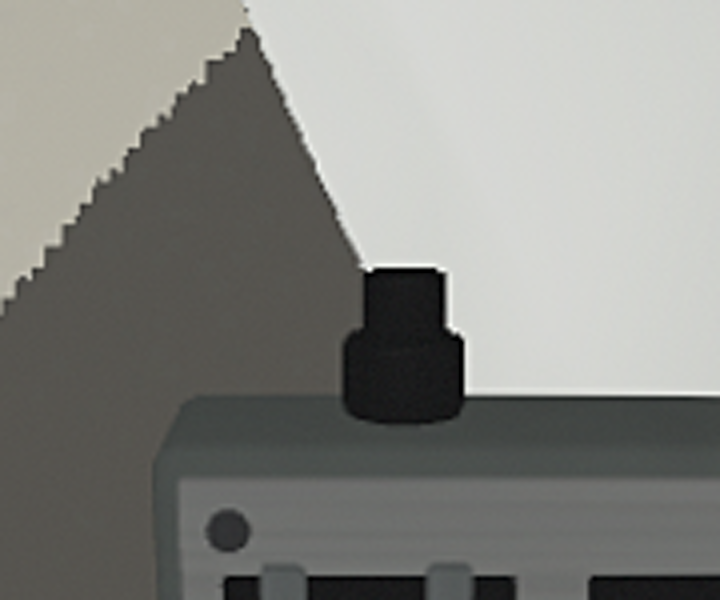

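The tine tips show past the bezel's back edge at crop (283,570) and (450,570), centred on the bezel. There is no contact yet, so I keep going in small steps.

arm_command(
  deltas=[
    {"dx":0.0005,"dy":0.0001,"dz":0,"yaw":0,"jaw":0.1},
    {"dx":0.0005,"dy":0.0001,"dz":0,"yaw":0,"jaw":0.1},
    {"dx":0.0005,"dy":0.0001,"dz":0,"yaw":0,"jaw":0.1},
  ],
)

```text
clock: 16.6
eef_pos: [588.4, 47.9, 86.5]
tool_rot: [-3.141, 0.001, 0.212]
force: [-1.5, 0.1, -1.0]
width: 21.1
gripper_force: 59.0
```

arm_command(
  deltas=[
    {"dx":0.0004,"dy":0.0001,"dz":0,"yaw":0,"jaw":0.1},
    {"dx":0.0004,"dy":0.0001,"dz":0,"yaw":0,"jaw":0.1},
    {"dx":0.0004,"dy":0.0001,"dz":0,"yaw":0,"jaw":0.1},
  ],
)

```text
clock: 16.9
eef_pos: [588.5, 47.9, 86.4]
tool_rot: [-3.141, 0.001, 0.212]
force: [-2.5, -0.5, -0.3]
width: 21.2
gripper_force: 59.0
```

arm_command(
  deltas=[
    {"dx":0.0004,"dy":0.0001,"dz":0,"yaw":0,"jaw":0.1},
    {"dx":0.0004,"dy":0.0001,"dz":0,"yaw":0,"jaw":0.1},
    {"dx":0.0004,"dy":0.0001,"dz":0,"yaw":0,"jaw":0.1},
  ],
)

```text
clock: 17.2
eef_pos: [588.6, 48.0, 86.4]
tool_rot: [-3.141, 0.002, 0.212]
force: [-5.1, -1.7, 2.1]
width: 21.6
gripper_force: 59.1
```

Contact: about 5 N, with the position nearly stopped. I'll check that the cap is at the back of its play by comparing its back edge with the neighbours', and compare with the earlier picture.

```bash
cat > back.py <<'E'
from h import *
s=read_state();print(s['eef_pos'].round(2),s['force'].round(2),s['torque'].round(3))
c=camera_params('wrist');E=np.array(c['extrinsics']);K=np.array(c['camera_matrix'])
p,d=grab('wrist');P=wcloud(d,E,K)
H=cv2.cvtColor(p,cv2.COLOR_RGB2HSV);h,S,v=[H[...,i].astype(int) for i in range(3)]
a=np.radians(12.1);R=np.array([[np.cos(a),np.sin(a)],[-np.sin(a),np.cos(a)]])
for k,m in dict(red=((h<5)|(h>175))&(S>150)&(v>30),blue=(h>105)&(h<125)&(S>150),yellow=(h>20)&(h<32)&(S>150)).items():
    m=m&(d>0)&(P[...,2]>40);q=P[m];xy=(q[:,:2]-[577.4,45.4])@R.T
    o=[]
    for yb in np.arange(-14,14,2):
        t=xy[:,0][abs(xy[:,1]-np.median(xy[:,1])-yb)<1];o.append(t.max() if len(t) else np.nan)
    print(k,m.sum(),'back edge',np.nanmedian(o).round(2),'ztop',np.percentile(q[:,2],90).round(1))
E
python3 back.py
```

```text
[588.58  47.97  86.35] [-5.09 -1.68  2.08] [-0.308  1.254 -0.023]
red 637 back edge 17.41 ztop 63.8
blue 3541 back edge 17.44 ztop 65.5
yellow 3087 back edge 15.19 ztop 65.3
```

arm_command(
  deltas=[
    {"dx":0.0002,"dy":0,"dz":0,"yaw":0,"jaw":0.1},
    {"dx":0.0002,"dy":0,"dz":0,"yaw":0,"jaw":0.1},
    {"dx":0.0002,"dy":0,"dz":0,"yaw":0,"jaw":0.1},
  ],
)

```text
clock: 17.55
eef_pos: [588.6, 48.0, 86.4]
tool_rot: [-3.141, 0.002, 0.212]
force: [-4.1, -0.2, 1.7]
width: 21.2
gripper_force: 59.2
```

```bash
python3 back.py
```

```text
[588.61  47.99  86.37] [-4.15 -0.24  1.71] [-0.322  1.416  0.008]
red 632 back edge 17.45 ztop 63.9
blue 3540 back edge 19.49 ztop 65.4
yellow 3111 back edge 15.15 ztop 65.3
```

The red cap's back edge is now about 2 mm behind its original line, so it is at the back of its play, with about 5 N bearing on it. Now the slow pull straight up.

arm_command(
  deltas=[
    {"dx":0.0002,"dy":0,"dz":0,"yaw":0,"jaw":0.1},
    {"dx":0.0002,"dy":0,"dz":0,"yaw":0,"jaw":0.1},
    {"dx":0.0002,"dy":0,"dz":0.0003,"yaw":0,"jaw":0.1},
    {"dx":0.0002,"dy":0,"dz":0.0006,"yaw":0,"jaw":0.1},
    {"dx":0.0002,"dy":0,"dz":0.0009,"yaw":0,"jaw":0.1},
    {"dx":0.0002,"dy":0,"dz":0.0012,"yaw":0,"jaw":0.1},
    {"dx":0.0002,"dy":0,"dz":0.0015,"yaw":0,"jaw":0.1},
    {"dx":0.0002,"dy":0,"dz":0.0018,"yaw":0,"jaw":0.1},
  ],
)

```text
clock: 18.4
eef_pos: [588.7, 48.1, 87.5]
tool_rot: [-3.141, 0.003, 0.212]
force: [-4.4, -1.3, -4.6]
width: 21.5
gripper_force: 58.7
```

arm_command(
  deltas=[
    {"dx":0,"dy":0,"dz":0.0003,"yaw":0,"jaw":0.1},
    {"dx":0,"dy":0,"dz":0.0006,"yaw":0,"jaw":0.1},
    {"dx":0,"dy":0,"dz":0.0009,"yaw":0,"jaw":0.1},
    {"dx":0,"dy":0,"dz":0.0012,"yaw":0,"jaw":0.1},
    {"dx":0,"dy":0,"dz":0.0015,"yaw":0,"jaw":0.1},
    {"dx":0,"dy":0,"dz":0.0018,"yaw":0,"jaw":0.1},
  ],
)

```text
clock: 19.0
eef_pos: [588.6, 48.2, 89.1]
tool_rot: [-3.141, 0.003, 0.212]
force: [-5.0, -1.1, -8.5]
width: 21.6
gripper_force: 58.9
```

arm_command(
  deltas=[
    {"dx":0,"dy":0,"dz":0.0003,"yaw":0,"jaw":0.1},
    {"dx":0,"dy":0,"dz":0.0006,"yaw":0,"jaw":0.1},
    {"dx":0,"dy":0,"dz":0.0009,"yaw":0,"jaw":0.1},
    {"dx":0,"dy":0,"dz":0.0012,"yaw":0,"jaw":0.1},
    {"dx":0,"dy":0,"dz":0.0015,"yaw":0,"jaw":0.1},
    {"dx":0,"dy":0,"dz":0.0018,"yaw":0,"jaw":0.1},
  ],
)

```text
clock: 19.6
eef_pos: [588.7, 48.2, 91.0]
tool_rot: [-3.141, 0.003, 0.212]
force: [-5.3, -2.4, -8.7]
width: 21.2
gripper_force: 59.2
```

arm_command(
  deltas=[
    {"dx":0,"dy":0,"dz":0.0003,"yaw":0,"jaw":0.1},
    {"dx":0,"dy":0,"dz":0.0006,"yaw":0,"jaw":0.1},
    {"dx":0,"dy":0,"dz":0.0009,"yaw":0,"jaw":0.1},
    {"dx":0,"dy":0,"dz":0.0012,"yaw":0,"jaw":0.1},
    {"dx":0,"dy":0,"dz":0.0015,"yaw":0,"jaw":0.1},
    {"dx":0,"dy":0,"dz":0.0018,"yaw":0,"jaw":0.1},
    {"dx":0,"dy":0,"dz":0.0021,"yaw":0,"jaw":0.1},
    {"dx":0,"dy":0,"dz":0.0024,"yaw":0,"jaw":0.1},
  ],
)

```text
clock: 20.4
eef_pos: [588.8, 48.1, 94.2]
tool_rot: [-3.141, 0.002, 0.212]
force: [-6.6, -1.5, -3.3]
width: 20.8
gripper_force: 59.8
```

arm_command(
  deltas=[
    {"dx":0,"dy":0,"dz":0.0003,"yaw":0,"jaw":0.1},
    {"dx":0,"dy":0,"dz":0.0006,"yaw":0,"jaw":0.1},
    {"dx":0,"dy":0,"dz":0.0009,"yaw":0,"jaw":0.1},
    {"dx":0,"dy":0,"dz":0.0012,"yaw":0,"jaw":0.1},
    {"dx":0,"dy":0,"dz":0.0015,"yaw":0,"jaw":0.1},
    {"dx":0,"dy":0,"dz":0.0018,"yaw":0,"jaw":0.1},
    {"dx":0,"dy":0,"dz":0.0021,"yaw":0,"jaw":0.1},
    {"dx":0,"dy":0,"dz":0.0024,"yaw":0,"jaw":0.1},
  ],
)

```text
clock: 21.2
eef_pos: [588.8, 47.8, 96.3]
tool_rot: [-3.142, 0.002, 0.212]
force: [-5.9, -2.5, -7.3]
width: 21.1
gripper_force: 59.6
```

arm_command(
  deltas=[
    {"dx":0,"dy":0,"dz":0.0003,"yaw":0,"jaw":0.1},
    {"dx":0,"dy":0,"dz":0.0006,"yaw":0,"jaw":0.1},
    {"dx":0,"dy":0,"dz":0.0009,"yaw":0,"jaw":0.1},
    {"dx":0,"dy":0,"dz":0.0012,"yaw":0,"jaw":0.1},
    {"dx":0,"dy":0,"dz":0.0015,"yaw":0,"jaw":0.1},
    {"dx":0,"dy":0,"dz":0.0018,"yaw":0,"jaw":0.1},
    {"dx":0,"dy":0,"dz":0.0021,"yaw":0,"jaw":0.1},
    {"dx":0,"dy":0,"dz":0.0024,"yaw":0,"jaw":0.1},
    {"dx":0,"dy":0,"dz":0.0027,"yaw":0,"jaw":0.1},
    {"dx":0,"dy":0,"dz":0.003,"yaw":0,"jaw":0.1},
  ],
)

```text
clock: 22.2
eef_pos: [592.9, 48.6, 100.9]
tool_rot: [3.141, -0.006, 0.212]
force: [0.9, 0.0, -2.1]
width: 21.0
gripper_force: 60.1
```

arm_command(
  deltas=[
    {"dx":0,"dy":0,"dz":0.0003,"yaw":0,"jaw":0.1},
    {"dx":0,"dy":0,"dz":0.0006,"yaw":0,"jaw":0.1},
    {"dx":0,"dy":0,"dz":0.0009,"yaw":0,"jaw":0.1},
    {"dx":0,"dy":0,"dz":0.0012,"yaw":0,"jaw":0.1},
    {"dx":0,"dy":0,"dz":0.0015,"yaw":0,"jaw":0.1},
    {"dx":0,"dy":0,"dz":0.0018,"yaw":0,"jaw":0.1},
    {"dx":0,"dy":0,"dz":0.0021,"yaw":0,"jaw":0.1},
    {"dx":0,"dy":0,"dz":0.0024,"yaw":0,"jaw":0.1},
    {"dx":0,"dy":0,"dz":0.0027,"yaw":0,"jaw":0.1},
    {"dx":0,"dy":0,"dz":0.003,"yaw":0,"jaw":0.1},
  ],
)

```text
clock: 23.2
eef_pos: [589.9, 48.2, 102.7]
tool_rot: [3.142, -0.0, 0.212]
force: [-1.4, -0.8, -1.2]
width: 21.1
gripper_force: 60.1
```

```bash
python3 back.py; cp pics/wrist_raw.png pics/w6.png
```

```text
[589.92  48.17 102.73] [-1.39 -0.78 -1.25] [-0.051 -0.022 -0.045]
red 819 back edge 20.1 ztop 79.0
blue 3055 back edge 17.62 ztop 65.5
yellow 2714 back edge 15.14 ztop 65.3
```

View pics/w6.png

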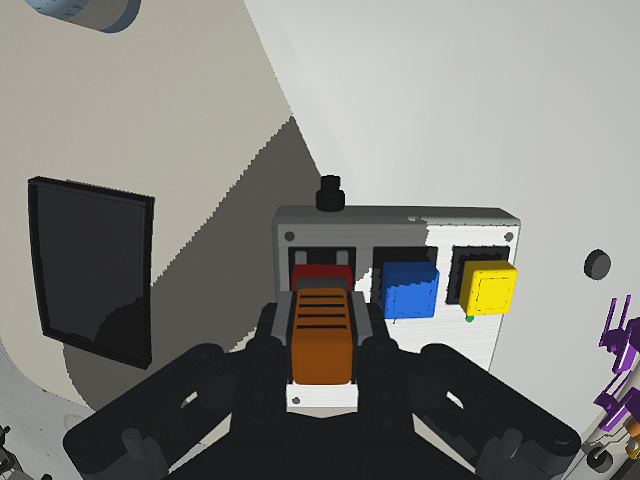

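The cap is off and sitting on the fork: the red at (322,272) is 14 mm up, and the other caps are still seated. Now I locate the tray from corners read in picture w2.

Run:
```python
from h import *
w=np.load('pics/w2.npz');c=np.array([fish(w['E'],w['K'],q,14)[:2] for q in((73,91),(182,98),(165,256),(67,238))]);print(c.round(1),c.mean(0),np.linalg.norm(np.roll(c,-1,0)-c,axis=1))
im=cv2.imread('pics/top_raw.png');P=np.load('pics/top_c.npy');g=cv2.cvtColor(im,cv2.COLOR_BGR2GRAY)
m=((g<50)&(P[...,1]>120)&(P[...,1]<400)&(P[...,0]>350)&(P[...,0]<650)).astype(np.uint8)
n,l,st,_=cv2.connectedComponentsWithStats(m);i=1+np.argmax(st[1:,4]);r=cv2.minAreaRect(P[l==i][:,:2].astype(np.float32));print(st[i],r)
```

```text
[[591.5 286.9]
 [594.5 167.6]
 [447.8 167.4]
 [441.2 286.1]] [518.75040195 226.9899938 ] [119.3263867  146.7529522  118.83597548 150.32407995]
[ 178  257   51   63 3059] ((520.4091186523438, 228.24923706054688), (144.64085388183594, 114.63703155517578), 0.22309479117393494)
```

arm_command(
  deltas=[
    {"dx":0,"dy":0,"dz":0.001,"yaw":0,"jaw":0.1},
    {"dx":0,"dy":0,"dz":0.003,"yaw":0,"jaw":0.1},
    {"dx":0,"dy":0,"dz":0.006,"yaw":0,"jaw":0.1},
    {"dx":0,"dy":0,"dz":0.01,"yaw":0,"jaw":0.1},
    {"dx":0,"dy":0,"dz":0.014,"yaw":0,"jaw":0.1},
    {"dx":0,"dy":0,"dz":0.018,"yaw":0,"jaw":0.1},
    {"dx":0,"dy":0,"dz":0.022,"yaw":0,"jaw":0.1},
    {"dx":0,"dy":0,"dz":0.025,"yaw":0,"jaw":0.1},
    {"dx":0,"dy":0,"dz":0.027,"yaw":0,"jaw":0.1},
    {"dx":-0.0003,"dy":0.001,"dz":0.028,"yaw":0,"jaw":0.1},
    {"dx":-0.001,"dy":0.003,"dz":0.028,"yaw":0,"jaw":0.1},
    {"dx":-0.002,"dy":0.006,"dz":0.028,"yaw":0,"jaw":0.1},
    {"dx":-0.0033,"dy":0.01,"dz":0.028,"yaw":0,"jaw":0.1},
    {"dx":-0.005,"dy":0.015,"dz":0.028,"yaw":0,"jaw":0.1},
    {"dx":-0.007,"dy":0.021,"dz":0.028,"yaw":0,"jaw":0.1},
    {"dx":-0.009,"dy":0.027,"dz":0.028,"yaw":0,"jaw":0.1},
    {"dx":-0.011,"dy":0.033,"dz":0.028,"yaw":0,"jaw":0.1},
    {"dx":-0.013,"dy":0.039,"dz":0.028,"yaw":0,"jaw":0.1},
    {"dx":-0.015,"dy":0.045,"dz":0.028,"yaw":0,"jaw":0.1},
    {"dx":-0.017,"dy":0.051,"dz":0.028,"yaw":0,"jaw":0.1},
  ],
)

```text
clock: 25.25
eef_pos: [572.7, 99.7, 130.7]
tool_rot: [3.142, -0.0, 0.212]
force: [0.5, -0.1, -1.8]
width: 21.2
gripper_force: 60.1
```

arm_command(
  deltas=[
    {"dx":-0.002,"dy":0.006,"dz":0,"yaw":0,"jaw":0.1},
    {"dx":-0.004,"dy":0.012,"dz":0,"yaw":0,"jaw":0.1},
    {"dx":-0.006,"dy":0.018,"dz":0,"yaw":0,"jaw":0.1},
    {"dx":-0.0085,"dy":0.025,"dz":0,"yaw":0,"jaw":0.1},
    {"dx":-0.011,"dy":0.033,"dz":0,"yaw":0,"jaw":0.1},
    {"dx":-0.0137,"dy":0.041,"dz":0,"yaw":0,"jaw":0.1},
    {"dx":-0.0163,"dy":0.049,"dz":0,"yaw":0,"jaw":0.1},
    {"dx":-0.019,"dy":0.057,"dz":0,"yaw":0,"jaw":0.1},
    {"dx":-0.0217,"dy":0.065,"dz":0,"yaw":0,"jaw":0.1},
    {"dx":-0.0243,"dy":0.073,"dz":0,"yaw":0,"jaw":0.1},
    {"dx":-0.027,"dy":0.081,"dz":0,"yaw":0,"jaw":0.1},
    {"dx":-0.0297,"dy":0.089,"dz":0,"yaw":0,"jaw":0.1},
    {"dx":-0.0323,"dy":0.097,"dz":0,"yaw":0,"jaw":0.1},
    {"dx":-0.035,"dy":0.105,"dz":0,"yaw":0,"jaw":0.1},
    {"dx":-0.0373,"dy":0.112,"dz":0,"yaw":0,"jaw":0.1},
    {"dx":-0.0393,"dy":0.118,"dz":0,"yaw":0,"jaw":0.1},
    {"dx":-0.041,"dy":0.123,"dz":0,"yaw":0,"jaw":0.1},
    {"dx":-0.042,"dy":0.126,"dz":0,"yaw":0,"jaw":0.1},
    {"dx":-0.043,"dy":0.128,"dz":0,"yaw":0,"jaw":0.1},
    {"dx":-0.043,"dy":0.129,"dz":0,"yaw":0,"jaw":0.1},
  ],
)

```text
clock: 27.25
eef_pos: [529.8, 228.2, 130.7]
tool_rot: [3.141, 0.0, 0.212]
force: [-1.3, -0.5, -1.8]
width: 21.3
gripper_force: 60.1
```

Run:
```python
from h import *
s=read_state();print(s['eef_pos'],s['tool_rot'],s['force'])
p,d=grab('scene')
cv2.imwrite('pics/s7.png',cv2.resize(p[150:290,80:280,::-1],None,fx=4,fy=4,interpolation=2))
```

```text
[529.84518317 228.17869354 130.73493562] [3.14148287e+00 3.04768502e-05 2.11791273e-01] [-1.27498604 -0.46121702 -1.75203775]
```

View pics/s7.png

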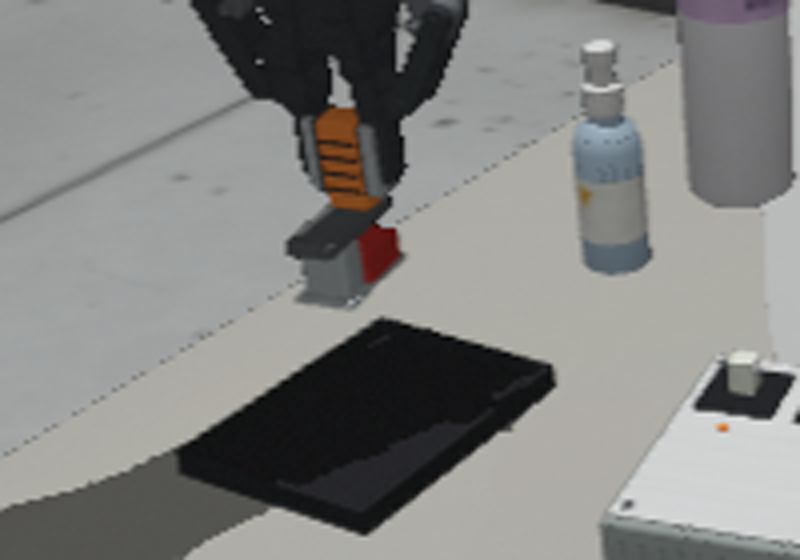

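The cap sits on the fork at (378,255) above the tray, and the bare stem shows on the box. I'll lower the puller now.

arm_command(
  deltas=[
    {"dx":0,"dy":0,"dz":-0.001,"yaw":0,"jaw":0.1},
    {"dx":0,"dy":0,"dz":-0.003,"yaw":0,"jaw":0.1},
    {"dx":0,"dy":0,"dz":-0.006,"yaw":0,"jaw":0.1},
    {"dx":0,"dy":0,"dz":-0.01,"yaw":0,"jaw":0.1},
    {"dx":0,"dy":0,"dz":-0.015,"yaw":0,"jaw":0.1},
    {"dx":0,"dy":0,"dz":-0.021,"yaw":0,"jaw":0.1},
    {"dx":0,"dy":0,"dz":-0.027,"yaw":0,"jaw":0.1},
    {"dx":0,"dy":0,"dz":-0.033,"yaw":0,"jaw":0.1},
    {"dx":0,"dy":0,"dz":-0.039,"yaw":0,"jaw":0.1},
    {"dx":0,"dy":0,"dz":-0.045,"yaw":0,"jaw":0.1},
    {"dx":0,"dy":0,"dz":-0.051,"yaw":0,"jaw":0.1},
    {"dx":0,"dy":0,"dz":-0.057,"yaw":0,"jaw":0.1},
    {"dx":0,"dy":0,"dz":-0.063,"yaw":0,"jaw":0.1},
    {"dx":0,"dy":0,"dz":-0.068,"yaw":0,"jaw":0.1},
    {"dx":0,"dy":0,"dz":-0.073,"yaw":0,"jaw":0.1},
    {"dx":0,"dy":0,"dz":-0.077,"yaw":0,"jaw":0.1},
    {"dx":0,"dy":0,"dz":-0.08,"yaw":0,"jaw":0.1},
    {"dx":0,"dy":0,"dz":-0.0815,"yaw":0,"jaw":0.1},
    {"dx":0,"dy":0,"dz":-0.0825,"yaw":0,"jaw":0.1},
    {"dx":0,"dy":0,"dz":-0.0825,"yaw":0,"jaw":0.1},
  ],
)

```text
clock: 29.3
eef_pos: [530.0, 228.2, 48.2]
tool_rot: [3.142, -0.0, 0.212]
force: [-0.5, -0.2, -1.0]
width: 21.3
gripper_force: 60.1
```

arm_command(
  deltas=[
    {"dx":0,"dy":0,"dz":-0.0005,"yaw":0,"jaw":0.1},
    {"dx":0,"dy":0,"dz":-0.001,"yaw":0,"jaw":0.1},
    {"dx":0,"dy":0,"dz":-0.0015,"yaw":0,"jaw":0.1},
    {"dx":0,"dy":0,"dz":-0.0015,"yaw":0,"jaw":0.1},
  ],
)

```text
clock: 29.7
eef_pos: [529.9, 228.2, 46.7]
tool_rot: [-3.142, 0.0, 0.212]
force: [-0.6, 0.0, -2.1]
width: 21.1
gripper_force: 60.1
```

arm_command(
  deltas=[
    {"dx":0,"dy":0,"dz":-0.0003,"yaw":0,"jaw":0.1},
    {"dx":0,"dy":0,"dz":-0.0005,"yaw":0,"jaw":0.1},
    {"dx":0,"dy":0,"dz":-0.0005,"yaw":0,"jaw":0.1},
  ],
)

```text
clock: 30.0
eef_pos: [530.0, 228.2, 46.3]
tool_rot: [-3.142, -0.0, 0.212]
force: [-0.9, 0.2, -0.2]
width: 21.4
gripper_force: 60.3
```

arm_command(
  deltas=[
    {"dx":0,"dy":0,"dz":-0.0003,"yaw":0,"jaw":0.1},
    {"dx":0,"dy":0,"dz":-0.0004,"yaw":0,"jaw":0.1},
    {"dx":0,"dy":0,"dz":-0.0004,"yaw":0,"jaw":0.1},
  ],
)

```text
clock: 30.3
eef_pos: [530.0, 228.2, 46.3]
tool_rot: [-3.141, -0.0, 0.212]
force: [-0.9, 0.2, 5.7]
width: 21.0
gripper_force: 60.9
```

arm_command(
  deltas=[
    {"dx":0,"dy":0,"dz":0,"yaw":0,"jaw":0.3},
    {"dx":0,"dy":0,"dz":0,"yaw":0,"jaw":0.4},
    {"dx":0,"dy":0,"dz":0,"yaw":0,"jaw":0.5},
    {"dx":0,"dy":0,"dz":0,"yaw":0,"jaw":0.6},
    {"dx":0,"dy":0,"dz":0,"yaw":0,"jaw":0.6},
    {"dx":0,"dy":0,"dz":0,"yaw":0,"jaw":0.6},
    {"dx":0,"dy":0,"dz":0,"yaw":0,"jaw":0.6},
  ],
)

```text
clock: 31.0
eef_pos: [529.9, 228.2, 45.8]
tool_rot: [3.142, -0.0, 0.212]
force: [-0.6, -0.4, -0.2]
width: 51.5
gripper_force: 0.0
```

arm_command(
  deltas=[
    {"dx":0,"dy":0,"dz":0.01,"yaw":0,"jaw":0.6},
    {"dx":0,"dy":0,"dz":0.025,"yaw":0,"jaw":0.6},
    {"dx":0,"dy":0,"dz":0.045,"yaw":0,"jaw":0.6},
    {"dx":0,"dy":0,"dz":0.07,"yaw":0,"jaw":0.6},
    {"dx":0,"dy":0,"dz":0.1,"yaw":0,"jaw":0.6},
    {"dx":0,"dy":0,"dz":0.13,"yaw":0,"jaw":0.6},
    {"dx":0,"dy":0,"dz":0.15,"yaw":0,"jaw":0.6},
    {"dx":0,"dy":0,"dz":0.15,"yaw":0,"jaw":0.6},
    {"dx":0,"dy":0,"dz":0.15,"yaw":0,"jaw":0.6},
  ],
)

```text
clock: 31.9
eef_pos: [529.9, 228.4, 196.7]
tool_rot: [-3.141, -0.001, 0.212]
force: [-0.4, -1.1, 0.0]
width: 51.5
gripper_force: 0.0
```

Run:
```python
from h import *
p,d=grab('scene')
cv2.imwrite('pics/s8.png',cv2.resize(p[150:330,80:400,::-1],None,fx=2.5,fy=2.5,interpolation=2))
```

```text
(no output)
```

View pics/s8.png

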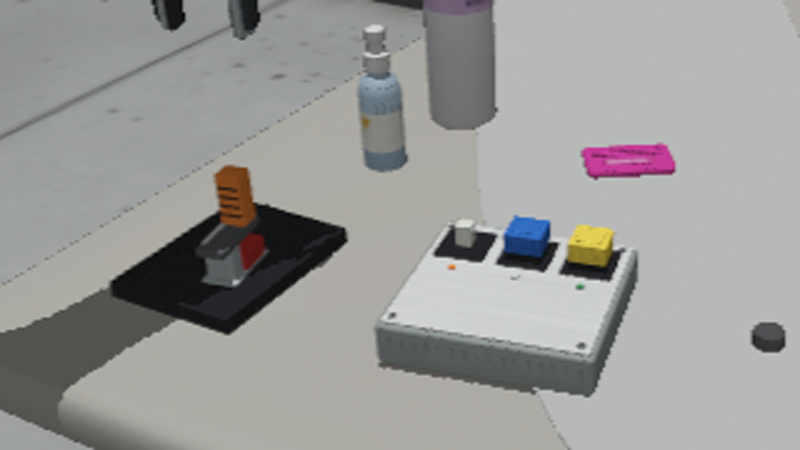

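The puller stands upright in the tray at (235,225) with the red cap on its fork at (254,250). Blue and yellow are still on the box, and the gripper is clear.

```bash
python3 -c "from cell import finish_job;print(finish_job())"
```

```text
the job is handed in; nothing more can be done
None
```

The red cap is off the box and sits on the fork of the puller, which stands upright and released in the black tray; the blue and yellow caps stayed on and the job is handed in (about 32 s of 72 s used).

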